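# Lock the loose shelf stud

### The job

Three threaded studs for the new desk shelf stand on the desk, each with a small nut below and a larger lock nut above it. On one of them the lock nut still stands clear of the nut below: run that lock nut down clockwise and tighten it firmly against the lower one, until it will turn no further, then let go. Do not loosen the two lock nuts that are already tight.

Things in the scene. Friction and masses are not known exactly. Their poses are not given: they have to be found in the camera images.
- lock_nut_mid (a point): Centre of the lock nut standing clear: plain dark steel hex nut, 40 mm across flats (46 over corners), 20 mm high, on an upright 20 mm stud whose top is 78 mm above the desk. z up; flats face its +x and -x and every 60 degrees; it moves with the nut. 48 to 52 mm above the desk when loose, about 38 when tight. Below it: a fixed smaller nut, 32 mm across flats, and spring washer, top at 30 mm
- lock_nut (a joint): Turn of that lock nut in rad, growing clockwise seen from above; each rad clockwise lowers it 10 mm. It starts between -1.15 and -0.8, touches the spring washer at 0, and stops hard at 0.22. It runs stiffly and stiffens as it goes down: 0.18 N m at the start, 0.26 N m at the end. It stays where it is left
- nut_b (a joint): Turn in rad of the lock nut on a second, identical foot, same meaning; already tight (0.13 to 0.2), its underside on the washer, 28 to 29 mm above the desk. Each foot is an 80 mm square steel plate, 8 mm thick, fixed to the desk, with one stud upright at its centre
- nut_c (a joint): Turn in rad of the lock nut on a third foot, same meaning; already tight (0.13 to 0.2)

How it is judged:
By the outcome, as a careful person would: the job done as asked, in the order asked, and still so for the second after the job is handed in, with the robot touching nothing.
It also fails if it takes over 32 s, if anything falls off the work surface, if the arm or the gripper's body presses on something with over 40 N, if the wrist force passes 120 N, or if a joint passes its speed limit or range.

### The arm

A 7-joint arm with a two-finger parallel gripper is mounted at the origin on a cart in front of the work surface, level with it; the furniture and walls round the work are solid. World frame = base frame: x ahead of the robot, y to its left, z up, the work surface at z = 0. Lengths are in m, angles in rad, forces in N, time in s.
With the tool pointing down it reaches from about 0.4 to 0.875 m from the base axis. Payload 19.3 kg.
Tool frame: the origin (TCP) lies between the finger pads; the fingertips stand bot.tcp_to_tips ahead of it and the grasp point (between the pads) is the TCP (bot.tcp_to_tips is the distance from the TCP to the fingertips, in m); z points along the fingers, y is the line along which they close (so a half turn about z gives the same grasp; the last joint's range is limited). The gripper opens to 85 mm and grips with 20 to 120 N. Pads are 22 mm wide; open, the fingers measure 114 mm over their backs; the gripper's body (76 mm by 85 mm) begins 54 mm behind the grasp point. The pads swing forward as they close: fully open they stand 13 mm farther back than shut.
Start: joints at [1.226, 0.521, -0.036, 1.599, 0.021, 1.021, -0.113], TCP at [0.17, -0.602, 0.229] pointing down, gripper open.
Joint ranges: [-2.91, 2.91], [-0.3, 2.13], [-1.5, 1.42], [0.17, 2.43], [-1.26, 4.41], [0.16, 1.93], [-2.52, 2.52]. Speed limits (rad/s): [1.89, 1.89, 2.39, 2.39, 3.01, 3.01, 3.01].

### API

Orientations are given as [roll, pitch, yaw] about the fixed x, y, z axes, in that order (R = Rz(yaw) Ry(pitch) Rx(roll)).
In Python, from workcell import telemetry, grab_frame, bot gives the robot as it stands. The module is installed in compiled form; this text tells all that it offers.
- The arm moves only by the shell command python3 -m crank 'ROWS' [FORCE]. ROWS is text: rows parted by semicolons, each of 7 numbers parted by spaces: the finger opening in m, from 0 to 0.0854, then the shift along the tool's x, y, z in m, then the turn, a rotation vector about the tool's x, y, z in degrees. A call has exactly 8 rows; each row shifts and turns the commanded pose from where the row before left it, along the tool's axes as they then stand; what a row does not reach is not made up. A row lasts 1/12 s, in which the tool goes at most 41.7 mm and 7.16 degrees, less where a joint would pass 70% of its speed; a pose out of reach is approached as far as the arm can. A call with a gripper value outside its range is refused whole. The fingers move at their own pace and stop on an object; FORCE is the grip in N (left out, the last holds). Time passes only in rows, so rows that do not move let the fingers close, or fill a call up. It gives the time, the measured TCP pose, the force, the opening and the grip force at its end, in the units of the state.
- telemetry.observe(): the state, without advancing time (a new reading comes with each control period).
- grab_frame(name): name is "scene" or "top" or "wrist"; returns a dict with "pixels" (480x640x3 uint8, red, green, blue), "depth" (480x640 float32, m along the optical axis (not along the pixel's ray), 0 where there is no reading), "vertical_fov" (degrees; the focal length in pixels is half the picture's height over the tangent of half this angle, whatever the lens; pixels are square), "cx", "cy" (the principal point, pixels), "distortion" ([k1, k2, p1, p2, k3] as OpenCV has them; the pictures are not rectified), "R" (3x3) and "t" (3): a world point X has camera coordinates R X + t; the wrist camera has in their place "hand_eye" (4x4, takes a point from camera to tool coordinates, whose origin is the TCP and whose axes are the flange's). Camera axes: x right, y down, z forward; pixel columns grow to the right and rows downward; lengths in m; the calibration is good to about 2 mm. A picture is of the moment at which its call begins: read the wrist's pose just before it.
- bot.job_done(): hands the job in; it is judged then, once.
The state is a dict: "clock": time; "qpos": joint angles; "qd": joint speeds; "joint_efforts": joint torques, N m; "position": TCP position; "tool_rot": TCP orientation; "force": force on the tool from outside, world axes, zero at the start; "moment": the same for the moment, N m; "grip_width": finger opening in m; "finger_force": force on a finger pad.
Only numpy, scipy, OpenCV 4.12 (cv2) and the standard library are available. Lean on these libraries where they do the work, as an engineer would, in place of code of your own. Each camera call takes 0.05 s, during which the arm holds its last target. There are 200 camera calls.

## Working session

There is one attempt and no reset: what is moved stays moved. The work goes in short steps, Python scripts to look and compute and a shell command to move; the robot and the scene stay as the last step left them, time stands still between calls to the robot, and variables do not carry over. Pictures are saved under pics/ and viewed, at most 10 in all, crops included, and the job is handed in when it is done.

```bash
mkdir -p pics
python3 - <<'E'
from workcell import telemetry, grab_frame, bot
import cv2,numpy as np
s=telemetry.observe()
print({k:np.round(v,3).tolist() for k,v in s.items()}, bot.tcp_to_tips)
for n in ("top","scene"):
    f=grab_frame(n); np.savez(f"{n}.npz",**f)
    cv2.imwrite(f"pics/{n}.png",f["pixels"][:,:,::-1]); print(n,f["R"].round(3).tolist(),f["t"],f["vertical_fov"],f["distortion"])
E
```

```text
{'clock': 0.0, 'qpos': [1.226, 0.522, -0.036, 1.6, 0.021, 1.021, -0.113], 'qd': [-0.001, -0.0, 0.0, -0.001, -0.0, 0.0, 0.001], 'joint_efforts': [-0.002, -92.711, 1.979, -36.994, 0.018, 0.008, 0.0], 'position': [0.169, -0.601, 0.228], 'tool_rot': [-3.14, 0.0, 0.275], 'force': [-0.025, 0.145, -1.23], 'moment': [-0.003, -0.004, -0.018], 'finger_force': 0.0, 'grip_width': 0.086} 0.019
top [[0.007, -1.0, -0.005], [-0.993, -0.007, -0.114], [0.114, 0.005, -0.993]] [-0.01955979  0.51178495  0.86165466] 55.09507982733194 [-0.06167322  0.          0.          0.          0.        ]
scene [[-0.651, -0.759, 0.016], [-0.56, 0.466, -0.685], [0.512, -0.455, -0.729]] [0.31814303 0.34316921 0.62456193] 51.428663293514596 [0.04172751 0.         0.         0.         0.        ]
```

View pics/top.png

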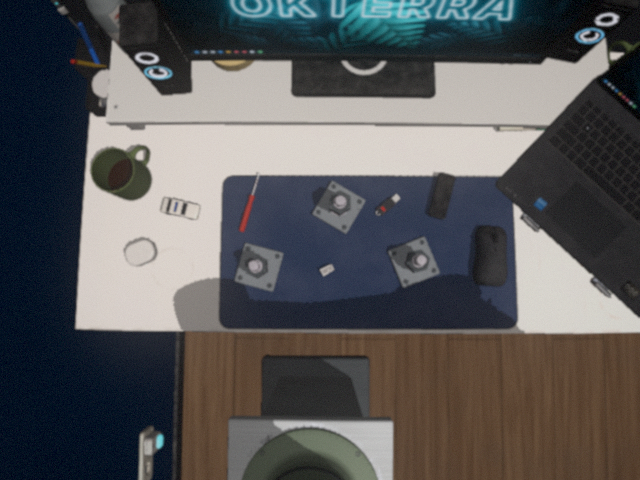

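View pics/scene.png

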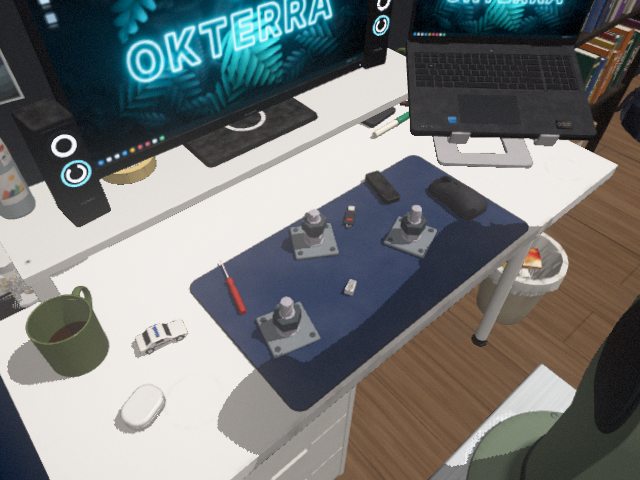

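```bash
cat > h.py <<'E'
import numpy as np,cv2
def cloud(f,R=None,t=None):
    h,w=f["depth"].shape; fl=h/2/np.tan(np.radians(float(f["vertical_fov"])/2))
    K=np.array([[fl,0,float(f["cx"])],[0,fl,float(f["cy"])],[0,0,1]])
    u,v=np.meshgrid(np.arange(w),np.arange(h))
    p=cv2.undistortPoints(np.stack([u,v],-1).reshape(-1,1,2).astype(float),K,np.array(f["distortion"],float)).reshape(h,w,2)
    d=f["depth"]; c=np.dstack([p[...,0]*d,p[...,1]*d,d])
    R=f["R"] if R is None else R; t=f["t"] if t is None else t
    X=(c-t)@R   # R^T (c-t)
    X[d==0]=np.nan
    return X
E
python3 - <<'E'
from h import *
F={n:dict(np.load(n+".npz")) for n in("top","scene")}
for n,f in F.items():
    X=cloud(f)
    for (u,v) in {"top":[(340,203),(256,266),(418,260)],"scene":[(314,214),(287,303),(417,212)]}[n]:
        c=X[v,u]; 
        near=X[np.linalg.norm(X[...,:2]-c[:2],axis=-1)<.05]
        top=near[(near[:,2]>.07)&(near[:,2]<.085)].mean(0)
        r=np.linalg.norm(near[:,:2]-top[:2],axis=1)
        a=near[(r>.012)&(r<.021)]
        print(n,u,v,c.round(3),top.round(4),np.histogram(a[:,2],np.arange(.02,.08,.004)))[0] if 0 else print(n,(u,v),top.round(4),np.histogram(a[:,2],np.arange(.02,.084,.004))[0])
s=cv2.imread("pics/scene.png")
cv2.imwrite("pics/crop.png",np.hstack([cv2.resize(s[y-40:y+50,x-35:x+35],None,fx=3.6,fy=3.6,interpolation=cv2.INTER_CUBIC) for x,y in((314,228),(287,315),(417,222))]))
E
```

```text
top (340, 203) [ 0.5638 -0.051   0.0776] [  0   0   0   0   1   4   5   2   6  48 189  12   0   0   0]
top (256, 266) [0.4432 0.1061 0.0777] [  0   0   5   3   2   4  78 157   1   0   0   0   0   0   0]
top (418, 260) [ 0.4551 -0.1994  0.0774] [  0   0   5   3   5   8  58 170   2   0   0   0   0   0   0]
scene (314, 214) [ 0.5631 -0.0515  0.0765] [ 24  30  16   2   0  26  34  41  30  47 125   1   0   0   1]
scene (287, 303) [0.4425 0.105  0.0765] [  7   9  34  36  36  39 103 158   1   0   0   0   0   0   0]
scene (417, 212) [ 0.4541 -0.2003  0.0764] [ 18   5  28  38  29  37  63 104   1   0   0   0   0   0   0]
```

View pics/crop.png

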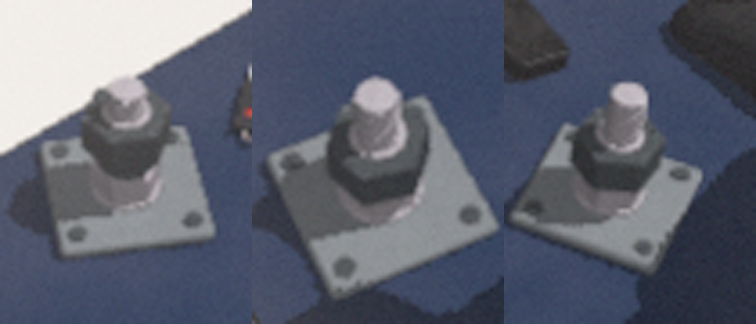

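Run:
```python
from h import *
f=dict(np.load("top.npz")); X=cloud(f).reshape(-1,3); X=X[~np.isnan(X[:,0])]
a=np.array([.169,-.601]);b=np.array([.5635,-.051])
for s in np.linspace(0,1,9):
    p=a+s*(b-a); d=np.linalg.norm(X[:,:2]-p,axis=1); 
    print(p.round(2),[ (r,round(float(X[d<r,2].max()),3)) if (d<r).any() else None for r in(.08,.12,.18)])
```

```text
[ 0.17 -0.6 ] [(0.08, -0.73), (0.12, -0.73), (0.18, 0.002)]
[ 0.22 -0.53] [(0.08, -0.731), (0.12, 0.002), (0.18, 0.128)]
[ 0.27 -0.46] [(0.08, 0.002), (0.12, 0.005), (0.18, 0.132)]
[ 0.32 -0.39] [(0.08, 0.005), (0.12, 0.036), (0.18, 0.13)]
[ 0.37 -0.33] [(0.08, 0.038), (0.12, 0.042), (0.18, 0.128)]
[ 0.42 -0.26] [(0.08, 0.081), (0.12, 0.081), (0.18, 0.126)]
[ 0.46 -0.19] [(0.08, 0.081), (0.12, 0.081), (0.18, 0.081)]
[ 0.51 -0.12] [(0.08, 0.08), (0.12, 0.081), (0.18, 0.081)]
[ 0.56 -0.05] [(0.08, 0.081), (0.12, 0.081), (0.18, 0.109)]
```

```bash
python3 -m crank '0.0854 .024 -.019 0 0 0 0;0.0854 .024 -.019 0 0 0 0;0.0854 .024 -.019 0 0 0 0;0.0854 .024 -.019 0 0 0 0;0.0854 .024 -.019 0 0 0 0;0.0854 .024 -.019 0 0 0 0;0.0854 .024 -.019 0 0 0 0;0.0854 .024 -.019 0 0 0 0'
```

```text
clock: 0.77
position: [0.3136, -0.4017, 0.2289]
tool_rot: [-3.141, 0.0, 0.275]
force: [0.0, -0.4, -0.0]
grip_width: 0.0858
finger_force: 0.0
```

```bash
python3 -m crank '0.0854 .028 -.0225 0 0 0 0;0.0854 .028 -.0225 0 0 0 0;0.0854 .028 -.0225 0 0 0 0;0.0854 .028 -.0225 0 0 0 0;0.0854 .028 -.0225 0 0 0 0;0.0854 .028 -.0225 0 0 0 0;0.0854 .028 -.0225 0 0 0 0;0.0854 .028 -.0225 0 0 0 0' && python3 -m crank '0.0854 .028 -.0225 0 0 0 0;0.0854 .028 -.0225 0 0 0 0;0.0854 .028 -.0225 0 0 0 0;0.0854 .028 -.0225 0 0 0 0;0.0854 0 0 0 0 0 0;0.0854 0 0 0 0 0 0;0.0854 0 0 0 0 0 0;0.0854 0 0 0 0 0 0'
python3 - <<'E'
from workcell import telemetry, grab_frame
from h import *
from scipy.spatial.transform import Rotation as Ro
s=telemetry.observe(); f=grab_frame("wrist")
print(s["qpos"],s["position"],s["tool_rot"],f["hand_eye"])
np.savez("w.npz",pos=s["position"],rot=s["tool_rot"],**f)
cv2.imwrite("pics/w.png",f["pixels"][:,:,::-1])
T=np.eye(4);T[:3,:3]=Ro.from_euler("xyz",s["tool_rot"]).as_matrix();T[:3,3]=s["position"]
C=np.linalg.inv(T@f["hand_eye"]); X=cloud(f,C[:3,:3],C[:3,3]).reshape(-1,3)
X=X[np.linalg.norm(X[:,:2]-[.5635,-.051],axis=1)<.05]
print("stud",X[(X[:,2]>.074)&(X[:,2]<.085)].mean(0))
n=X[(X[:,2]>.057)&(X[:,2]<.066)]; print(len(n),np.median(n[:,2]))
q=n[:,:2].astype(np.float32); h=cv2.convexHull(q).reshape(-1,2)
ang=np.radians(np.arange(-30,30,1.))
# min-width direction: support widths for the three flats pairs
sc=[]
for a in ang:
    w=[np.ptp(np.percentile(q@[np.cos(a+k),np.sin(a+k)],[.5,99.5])) for k in np.radians([0,60,120])]; sc.append((sum(w)/3,np.degrees(a),np.round(w,4)))
sc.sort(key=lambda z:z[0]); print(sc[:4])
print("hull centre",(h.max(0)+h.min(0))/2)
E
```

```text
clock: 1.43
position: [0.4805, -0.1675, 0.229]
tool_rot: [-3.142, 0.0, 0.275]
force: [0.9, -0.6, -0.7]
grip_width: 0.0853
finger_force: 0.0
clock: 2.1
position: [0.5627, -0.0533, 0.2289]
tool_rot: [3.141, 0.001, 0.273]
force: [0.2, -0.5, 0.5]
grip_width: 0.0855
finger_force: 0.0
[ 0.17102983  0.43515913 -0.24769299  1.75146167  0.12607473  0.97092556
 -1.42331424] [ 0.5627408  -0.05325761  0.22892196] [3.14127400e+00 5.86078563e-04 2.73356294e-01] [[-1.78262169e-04 -9.62752313e-01 -2.70384821e-01  6.89820771e-02]
 [ 9.99999913e-01 -6.95978560e-05 -4.11475229e-04 -8.23111466e-04]
 [ 3.77330524e-04 -2.70384871e-01  9.62752242e-01 -1.45640449e-01]
 [ 0.00000000e+00  0.00000000e+00  0.00000000e+00  1.00000000e+00]]
stud [ 0.56624833 -0.05128885  0.07847436]
1820 0.062096006889303654
[(np.float64(0.03970365154358788), np.float64(-28.0), array([0.0398, 0.0398, 0.0396])), (np.float64(0.03970757594782604), np.float64(-29.000000000000004), array([0.0397, 0.0398, 0.0395])), (np.float64(0.039738964038697436), np.float64(-27.0), array([0.0399, 0.0398, 0.0396])), (np.float64(0.03976627441425956), np.float64(-29.999999999999996), array([0.0397, 0.04  , 0.0396]))]
hull centre [ 0.5655335  -0.05135947]
```

View pics/w.png

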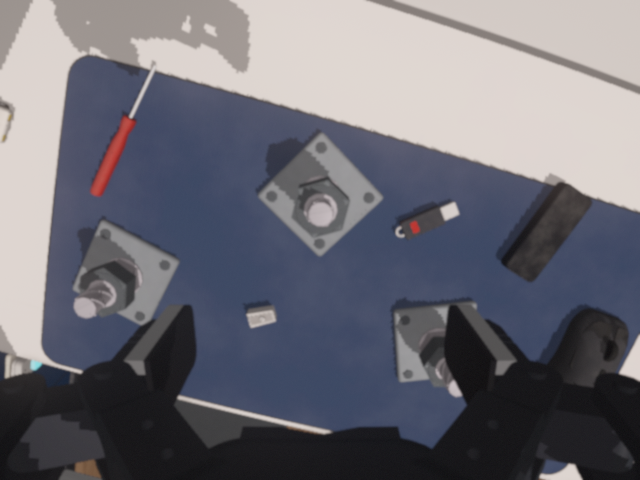

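```bash
python3 -m crank '0.0854 0 0 0 0 0 7.1;0.0854 0 0 0 0 0 7.1;0.0854 .0025 -.002 .02 0 0 0;0.0854 0 0 .025 0 0 0;0.0854 0 0 .025 0 0 0;0.0854 0 0 .02 0 0 0;0.0854 0 0 0 0 0 0;0.0854 0 0 0 0 0 0'
python3 - <<'E'
from workcell import telemetry, grab_frame
from h import *
from scipy.spatial.transform import Rotation as Ro
s=telemetry.observe(); f=grab_frame("wrist")
print(s["position"],np.degrees(s["tool_rot"]))
cv2.imwrite("pics/w2.png",f["pixels"][:,:,::-1])
T=np.eye(4);T[:3,:3]=Ro.from_euler("xyz",s["tool_rot"]).as_matrix();T[:3,3]=s["position"]
C=np.linalg.inv(T@f["hand_eye"]); X=cloud(f,C[:3,:3],C[:3,3]).reshape(-1,3)
X=X[np.linalg.norm(X[:,:2]-[.5645,-.051],axis=1)<.04]
st=X[(X[:,2]>.074)&(X[:,2]<.085)]; print("stud",len(st),st.mean(0))
n=X[(X[:,2]>.057)&(X[:,2]<.066)]; print(len(n),np.median(n[:,2]))
q=n[:,:2]; sc=[]
for d in range(-30,30):
    w=[np.ptp(np.percentile(q@[np.cos(k),np.sin(k)],[.3,99.7])) for k in np.radians([d,d+60,d+120])]; sc.append((sum(w)/3,d,np.round(w,4)))
sc.sort(key=lambda z:z[0]); print(sc[:3])
E
```

```text
clock: 2.82
position: [0.5652, -0.0508, 0.139]
tool_rot: [3.142, 0.001, 0.026]
force: [0.8, -0.6, 1.5]
grip_width: 0.0854
finger_force: 0.0
[ 0.56522442 -0.0507711   0.13896042] [1.79997498e+02 7.82145142e-02 1.48434954e+00]
stud 997 [ 0.56688316 -0.05134474  0.07836003]
3249 0.06197900149027705
[(np.float64(0.039603016291368615), -28, array([0.0395, 0.0396, 0.0397])), (np.float64(0.03963155885853229), -29, array([0.0395, 0.0397, 0.0397])), (np.float64(0.03971556899628697), -27, array([0.0396, 0.0397, 0.0398]))]
```

View pics/w2.png

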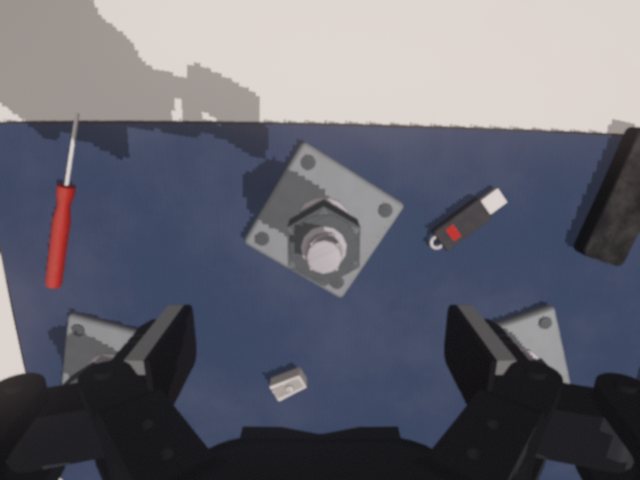

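```bash
python3 -m crank '0.0854 .001 0 .02 0 0 0;0.0854 0 0 .02 0 0 0;0.0854 0 0 .02 0 0 0;0.0854 0 0 .015 0 0 0;0.0854 0 0 .012 0 0 0;0.0854 0 0 0 0 0 0;0.045 0 0 0 0 0 0;0.045 0 0 0 0 0 0' 80; python3 -m crank '0.045 0 0 0 0 0 0;0.045 0 0 0 0 0 0;0.03 0 0 0 0 0 0;0.03 0 0 0 0 0 0;0.03 0 0 0 0 0 0;0.03 0 0 0 0 0 0;0.03 0 0 0 0 0 0;0.03 0 0 0 0 0 0' 80; python3 -c "
from workcell import telemetry as t;s=t.observe();print(s['moment'],s['force'],s['qpos'])"
```

```text
clock: 3.53
position: [0.5675, -0.0501, 0.0533]
tool_rot: [3.141, -0.002, 0.027]
force: [-0.3, -0.3, 0.9]
grip_width: 0.0636
finger_force: 0.0
clock: 4.2
position: [0.5675, -0.0523, 0.0536]
tool_rot: [3.139, -0.002, 0.025]
force: [-3.9, -10.9, 20.4]
grip_width: 0.0363
finger_force: 77.8
[-2.51433757  0.82178319 -0.17236947] [ -3.89794357 -10.9195051   20.37278087] [ 0.09430247  0.67817727 -0.15173979  1.86816548  0.17155111  0.60586019
 -1.71130331]
```

Run:
```python
from workcell import grab_frame
import cv2,numpy as np
f=grab_frame("wrist");g=grab_frame("scene")
a=f["pixels"][:,:,::-1][130:480,130:510]; b=cv2.resize(g["pixels"][:,:,::-1][130:300,230:410],(370,350),interpolation=cv2.INTER_CUBIC)
cv2.imwrite("pics/g.png",np.hstack([a,b]))
```

```text
(no output)
```

View pics/g.png

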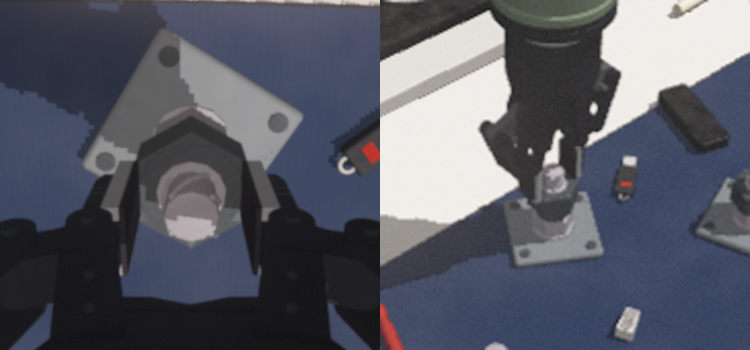

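```bash
python3 -m crank '0.03 0 0 .0010 0 0 6;0.03 0 0 .0010 0 0 6;0.03 0 0 .0010 0 0 6;0.03 0 0 .0010 0 0 6;0.03 0 0 .0010 0 0 6;0.03 0 0 .0010 0 0 6;0.03 0 0 0 0 0 0;0.03 0 0 0 0 0 0' 80; python3 -c "
from workcell import telemetry as t;s=t.observe();print(s['moment'],s['force'],s['qpos'])"
```

```text
clock: 4.97
position: [0.5672, -0.0531, 0.0474]
tool_rot: [3.14, -0.003, -0.605]
force: [-3.1, -15.8, 17.8]
grip_width: 0.0366
finger_force: 78.1
[-3.58570354  0.94013749 -0.28813204] [ -3.1342288  -15.83020362  17.76185093] [-0.02400744  0.68753469  0.0161744   1.87683829 -0.01296646  0.57583854
 -2.17619712]
```

```bash
python3 -m crank '0.0854 0 0 0 0 0 0;0.0854 0 0 0 0 0 0;0.0854 0 0 0 0 0 0;0.0854 0 0 0 0 0 -7;0.0854 0 0 0 0 0 -7;0.0854 0 0 0 0 0 -7;0.0854 0 0 0 0 0 -7;0.0854 0 0 0 0 0 -7' ; python3 -m crank '0.0854 0 0 0 0 0 -7;0.0854 0 0 0 0 0 -7;0.0854 0 0 0 0 0 -7;0.0854 0 0 0 0 0 -4;0.0854 0 0 0 0 0 0;0.0854 0 0 0 0 0 0;0.0854 0 0 0 0 0 0;0.0854 0 0 0 0 0 0'
cat > look.py <<'E'
from workcell import telemetry, grab_frame
from h import *
from scipy.spatial.transform import Rotation as Ro
s=telemetry.observe(); f=grab_frame("wrist")
print(s["position"],np.degrees(s["tool_rot"]),s["qpos"].round(2) if hasattr(s["qpos"],"round") else s["qpos"])
cv2.imwrite("pics/w3.png",f["pixels"][:,:,::-1])
T=np.eye(4);T[:3,:3]=Ro.from_euler("xyz",s["tool_rot"]).as_matrix();T[:3,3]=s["position"]
C=np.linalg.inv(T@f["hand_eye"]); X=cloud(f,C[:3,:3],C[:3,3]).reshape(-1,3)
X=X[np.linalg.norm(X[:,:2]-[.566,-.0513],axis=1)<.024]
st=X[(X[:,2]>.075)&(X[:,2]<.085)]; print("stud",len(st),st.mean(0))
b=X[(X[:,2]>.04)&(X[:,2]<.066)]; r=np.linalg.norm(b[:,:2]-[.566,-.0513],axis=1)
z0=np.median(b[(r>.012)&(r<.018),2]); print("nut top",z0)
n=X[abs(X[:,2]-z0)<.002]
q=n[:,:2]; sc=[]
for d in range(-30,30):
    w=[np.ptp(np.percentile(q@[np.cos(k),np.sin(k)],[.3,99.7])) for k in np.radians([d,d+60,d+120])]; sc.append((sum(w)/3,d,np.round(w,4)))
sc.sort(key=lambda z:z[0]); print(len(n),[x[1] for x in sc[:4]],sc[0])
E
python3 look.py
```

```text
clock: 5.63
position: [0.5668, -0.0497, 0.0461]
tool_rot: [-3.141, -0.0, 0.016]
force: [0.1, 0.6, -0.4]
grip_width: 0.0856
finger_force: 0.0
clock: 6.3
position: [0.5667, -0.0499, 0.046]
tool_rot: [3.142, 0.0, 0.444]
force: [0.2, 0.1, -0.4]
grip_width: 0.0854
finger_force: 0.0
[ 0.56672    -0.04987972  0.0460313 ] [1.79998573e+02 2.64120827e-03 2.54412065e+01] [ 0.17  0.7  -0.26  1.87  0.29  0.61 -1.4 ]
stud 2717 [ 0.56707772 -0.05094072  0.07834171]
nut top 0.055660346488564695
6192 [-5, -4, -6, -3] (np.float64(0.03997089582173413), -5, array([0.04  , 0.0402, 0.0397]))
```

```bash
python3 -m crank '0.03 0 .001 0 0 0 0;0.03 0 0 0 0 0 0;0.03 0 0 0 0 0 0;0.03 0 0 0 0 0 0;0.03 0 0 0 0 0 0;0.03 0 0 0 0 0 0;0.03 0 0 0 0 0 0;0.03 0 0 0 0 0 0' 110;  python3 -m crank '0.03 0 0 .001 0 0 6;0.03 0 0 .001 0 0 6;0.03 0 0 .001 0 0 6;0.03 0 0 .001 0 0 6;0.03 0 0 .001 0 0 6;0.03 0 0 .0005 0 0 3;0.03 0 0 0 0 0 0;0.03 0 0 0 0 0 0' 110; python3 -c "
from workcell import telemetry as t;s=t.observe();print(s['moment'],s['force'],s['qpos'])"
```

```text
clock: 7.02
position: [0.5677, -0.0516, 0.0469]
tool_rot: [3.14, -0.001, 0.445]
force: [-1.8, -2.9, 14.4]
grip_width: 0.0352
finger_force: 108.4
clock: 7.68
position: [0.5678, -0.0526, 0.0412]
tool_rot: [3.14, -0.002, -0.132]
force: [0.7, -9.6, 9.8]
grip_width: 0.0356
finger_force: 108.9
[-2.00399077 -0.11521733 -0.15017789] [ 0.6945626  -9.62092837  9.8430905 ] [ 0.06489159  0.69782711 -0.10934469  1.87176357  0.13244549  0.57753795
 -1.8328474 ]
```

```bash
python3 -m crank '0.03 0 0 .0007 0 0 4;0.03 0 0 .0007 0 0 4;0.03 0 0 .0005 0 0 3;0.03 0 0 0 0 0 2;0.03 0 0 0 0 0 2;0.03 0 0 0 0 0 0;0.03 0 0 0 0 0 0;0.03 0 0 0 0 0 0' 120; python3 -c "
from workcell import telemetry as t;s=t.observe();print(s['moment'],s['force'],s['qpos'])"
```

```text
clock: 8.35
position: [0.5678, -0.053, 0.0397]
tool_rot: [3.14, -0.003, -0.39]
force: [-2.2, -12.3, 16.7]
grip_width: 0.035
finger_force: 123.5
[-2.80901512  0.57384224  2.94827378] [ -2.2336767  -12.29413841  16.733261  ] [ 0.01654505  0.69982553 -0.04108807  1.87497854  0.05467503  0.56626093
 -2.02151179]
```

```bash
python3 -m crank '0.03 0 0 0 0 0 2;0.03 0 0 0 0 0 2;0.03 0 0 0 0 0 0;0.03 0 0 0 0 0 0;0.03 0 0 0 0 0 0;0.03 0 0 0 0 0 0;0.03 0 0 0 0 0 0;0.03 0 0 0 0 0 0' 120; python3 -c "
from workcell import telemetry as t;s=t.observe();print(s['moment'],s['force'],s['tool_rot'])"; python3 -m crank '0.0854 0 0 0 0 0 0;0.0854 0 0 0 0 0 0;0.0854 0 0 0 0 0 0;0.0854 0 0 0 0 0 0;0.0854 0 0 -.02 0 0 0;0.0854 0 0 -.02 0 0 0;0.0854 0 0 -.02 0 0 0;0.0854 0 0 -.01 0 0 0'; python3 look.py
```

```text
clock: 9.02
position: [0.5725, -0.0548, 0.0408]
tool_rot: [-3.14, -0.012, -0.465]
force: [20.9, -21.5, 6.9]
grip_width: 0.0347
finger_force: 116.6
[-4.72417361 -4.66499864 -0.12126783] [ 20.92865381 -21.52945226   6.90965872] [-3.13985013 -0.01171694 -0.46493133]
clock: 9.68
position: [0.5677, -0.0507, 0.1105]
tool_rot: [-3.141, -0.001, -0.462]
force: [1.2, -0.4, 0.8]
grip_width: 0.0855
finger_force: 0.0
[ 0.56765366 -0.05066315  0.1105083 ] [-1.79946542e+02 -7.59328165e-02 -2.64431636e+01] [ 0.    0.59 -0.03  1.85  0.02  0.7  -2.07]
stud 1277 [ 0.56689496 -0.05190622  0.0783824 ]
nut top 0.049306559305138345
3066 [18, 17, 19, 16] (np.float64(0.039609154658541), 18, array([0.0396, 0.0397, 0.0395]))
```

```bash
python3 -m crank '0.0854 0 0 .01 0 0 -7;0.0854 0 0 .01 0 0 -7;0.0854 -.0005 .0008 .02 0 0 -.5;0.0854 0 0 .02 0 0 0;0.0854 0 0 .0115 0 0 0;0.03 0 0 0 0 0 0;0.03 0 0 0 0 0 0;0.03 0 0 0 0 0 0' 120;  python3 -m crank '0.03 0 0 0 0 0 0;0.03 0 0 0 0 0 0;0.03 0 0 0 0 0 0;0.03 0 0 0 0 0 0;0.03 0 0 0 0 0 0;0.03 0 0 .0003 0 0 2;0.03 0 0 .0003 0 0 2;0.03 0 0 0 0 0 0' 120; python3 -c "
from workcell import telemetry as t;s=t.observe();print(s['moment'],s['force'],s['qpos'])"
```

```text
clock: 10.4
position: [0.5669, -0.0515, 0.0378]
tool_rot: [-3.141, -0.001, -0.209]
force: [0.9, 0.5, -1.0]
grip_width: 0.0515
finger_force: 0.0
clock: 11.07
position: [0.567, -0.0527, 0.0384]
tool_rot: [3.141, -0.002, -0.281]
force: [-6.6, -5.0, 21.0]
grip_width: 0.0356
finger_force: 119.0
[-1.2269444  1.4926848  0.9473193] [-6.62009333 -4.95313233 20.97021714] [ 0.03258152  0.70100379 -0.06321225  1.87650489  0.07895016  0.56488936
 -1.93378335]
```

```bash
for i in 1; do python3 -m crank '0.03 0 0 0 0 0 1;0.03 0 0 0 0 0 0;0.03 0 0 0 0 0 1;0.03 0 0 0 0 0 0;0.03 0 0 0 0 0 0;0.03 0 0 0 0 0 0;0.03 0 0 0 0 0 0;0.03 0 0 0 0 0 0' 120; python3 -c "
from workcell import telemetry as t;s=t.observe();print(s['moment'],s['force'])"; done;  python3 -m crank '0.03 0 0 0 0 0 1;0.03 0 0 0 0 0 0;0.03 0 0 0 0 0 1;0.03 0 0 0 0 0 0;0.03 0 0 0 0 0 0;0.03 0 0 0 0 0 0;0.03 0 0 0 0 0 0;0.03 0 0 0 0 0 0' 120; python3 -c "
from workcell import telemetry as t;s=t.observe();print(s['moment'],s['force'],s['tool_rot'])"
```

```text
clock: 11.73
position: [0.567, -0.0527, 0.0384]
tool_rot: [3.141, -0.002, -0.312]
force: [-7.1, -6.7, 18.6]
grip_width: 0.0358
finger_force: 119.1
[-1.36616154  1.44400894  1.57061374] [-7.08969538 -6.68753213 18.62468413]
clock: 12.4
position: [0.5669, -0.0527, 0.0382]
tool_rot: [3.14, -0.002, -0.346]
force: [-5.3, -6.8, 17.5]
grip_width: 0.0355
finger_force: 119.6
[-1.45510787  1.32906927  2.19575293] [-5.26684235 -6.8108996  17.53471383] [ 3.14044942e+00 -1.99196961e-03 -3.46266405e-01]
```

```bash
python3 -m crank '0.03 0 0 0 0 0 1;0.0854 0 0 0 0 0 0;0.0854 0 0 0 0 0 0;0.0854 0 0 0 0 0 0;0.0854 0 0 -.02 0 0 0;0.0854 0 0 -.02 0 0 0;0.0854 0 0 -.02 0 0 0;0.0854 0 0 -.0115 0 0 0'; python3 look.py
python3 - <<'E'
from workcell import grab_frame
from h import *
X=cloud(grab_frame("scene")).reshape(-1,3)
for c in((.5631,-.0515),(.4425,.105),(.4541,-.2003)):
    r=np.linalg.norm(X[:,:2]-c,axis=1); z=X[(r>.013)&(r<.018)&(X[:,2]>.046)&(X[:,2]<.054),2]; print(len(z),np.median(z))
E
```

```text
clock: 13.07
position: [0.567, -0.0515, 0.1101]
tool_rot: [-3.141, -0.002, -0.366]
force: [0.8, 0.8, 0.1]
grip_width: 0.0852
finger_force: 0.0
[ 0.56702205 -0.05146224  0.11011894] [-1.79953782e+02 -9.11378108e-02 -2.09544070e+01] [ 0.02  0.59 -0.05  1.85  0.04  0.7  -1.99]
stud 1277 [ 0.5668615  -0.05183938  0.07835669]
nut top 0.04908901725315838
3034 [17, 18, 16, 19] (np.float64(0.03962677296085027), 17, array([0.0397, 0.0398, 0.0395]))
84 0.04799898643605566
134 0.048686507576144476
81 0.04873454776680871
```

```bash
python3 -m crank '0.0854 0 0 -.03 0 0 0;0.0854 0 0 -.03 0 0 0;0.0854 -.03 0 -.03 0 0 0;0.0854 -.03 0 0 0 0 0;0.0854 -.03 0 0 0 0 0;0.0854 -.03 0 0 0 0 0;0.0854 -.02 0 0 0 0 0;0.0854 0 0 0 0 0 0'
python3 - <<'E'
from workcell import grab_frame
from h import *
for n in("top","scene"):
  g=[grab_frame(n) for _ in range(4)]
  cv2.imwrite(f"pics/{n}_end.png",g[0]["pixels"][:,:,::-1])
  for lab,fs in(("start",[dict(np.load(n+".npz"))]),("now",g)):
    X=np.concatenate([cloud(f).reshape(-1,3) for f in fs])
    o=[]
    for c in((.5635,-.0512),(.443,.1055),(.4546,-.2)):
        near=X[np.linalg.norm(X[:,:2]-c,axis=1)<.04]
        st=near[(near[:,2]>.073)&(near[:,2]<.084)]; m=st.mean(0)
        r=np.linalg.norm(near[:,:2]-m[:2],axis=1); z=near[(r>.013)&(r<.017),2]
        z=z[z>.044]; h,e=np.histogram(z,60); k=e[h.argmax()]; z=z[abs(z-k)<.0015]
        o.append((len(z),round(1e3*np.median(z),2),round(1e3*np.median(st[:,2]),2)))
    print(n,lab,o)
E
```

```text
clock: 13.83
position: [0.4327, -0.0006, 0.1969]
tool_rot: [3.141, 0.002, -0.364]
force: [0.5, 0.6, 0.6]
grip_width: 0.0852
finger_force: 0.0
top start [(68, np.float64(60.94), np.float64(77.88)), (64, np.float64(48.55), np.float64(78.08)), (62, np.float64(49.15), np.float64(77.64))]
top now [(0, np.float64(nan), np.float64(nan)), (0, np.float64(nan), np.float64(nan)), (260, np.float64(49.16), np.float64(77.79))]
scene start [(53, np.float64(61.13), np.float64(77.4)), (82, np.float64(48.89), np.float64(77.44)), (40, np.float64(48.37), np.float64(77.41))]
scene now [(145, np.float64(48.14), np.float64(76.54)), (337, np.float64(48.43), np.float64(77.59)), (183, np.float64(49.3), np.float64(77.35))]<stdin>:11: RuntimeWarning: Mean of empty slice.
  ret = um.true_divide(
  return _methods._mean(a, axis=axis, dtype=dtype,
  ret = ret.dtype.type(ret / rcount)
```

```bash
python3 -c "
from workcell import bot;print(bot.job_done())"
```

```text
the job is handed in; nothing more can be done
None
```

I ran the loose lock nut on the middle stud down about 74° until it stopped; it held without turning further at roughly 2–3 N m. I then released it, left the other two lock nuts untouched and handed the job in at about 14 s; the hard-stop position is inferred from torque and camera angle, which put it at about 0.19 ± 0.04 rad against the 0.22 stop.

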